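Clamp a phone in the repair holder

TASK

Lay the opened phone, innards up, flat and square on the bed of the blue repair holder between its two jaws, and let go of it. Then tighten the holder's black knob clockwise until the jaw bites and it suddenly gets stiff, and from there add about an eighth of a turn (45 degrees), not much more or less, and let go; leave the other things on the bench where they are.

Things in the scene. Friction and masses are not known exactly. Their poses are not given: they have to be found in the camera images.
- phone: Opened phone lying flat on the bench: dark slab 118 long (its x) x 54 wide (its y) x 12 mm thick, about 140 g; back cover off, so battery (at -x) and green circuit board (at +x) face up. Origin: centre of its underside; z up. Grasp it across the 54 mm width. Either way round is right in the holder.
- holder: Fixed phone holder: aluminium plate 235 x 90 x 10 mm (x -150 to +85), blue knob block at the -x end, two steel jaws 60 mm wide, tops 35 mm above the bench. Origin: bench level under mid-bed; x from knob end to fixed jaw, z up. The knob's axis leans 35 degrees from vertical in the x-z plane, its top towards -x (broadly the robot): tilt the hand along it.
- bed (a point): Middle of the bed, on top of the two rests (20 mm above the bench, each 40 mm wide in y and 16 mm in x, 72 mm apart), axes as holder. The clamped phone's underside centre ends here. Beside the rests the base plate is 10 mm lower.
- stop_face (a point): Middle of the fixed jaw's face, at x +59 mm of holder, 26 mm above the bench; axes as holder.
- jaw_face (a point): Middle of the moving jaw's face, 26 mm above the bench; axes as holder. When the episode starts the jaws stand 125 to 131 mm apart; lay the 118 mm phone midway between them. The jaw slides towards +x, 5 mm per rad of free knob turn, and pushes the phone against the fixed jaw.
- knob_grip (a point): On the axis of the black round knob (36 mm diameter, 30 mm tall, white pointer line on top), 18 mm above its underside. z points out along the knob's axis (35 degrees from vertical), x along the pointer; turns with the knob. Below it a neck 16 mm thick, 18 mm long, then the blue block. It can be grasped at any angle and turns in place, neither rising nor sinking.
- clamp_knob (a joint): Turn of the knob in rad; grows as it is turned clockwise seen from its outer end (tightening). Starts between 0 and 1.0. Light (0.04 N m) until about 2.5, where the jaw bites on the phone; from there stiff, about 0.4 N m. Turning back lets the jaw go. It may spring back by up to about 0.2 rad when released.
- jaw_cushion (a joint): How far the stiff cushion behind the moving jaw is pressed in, m: 0 until the jaw bites on the phone, then 5 mm per rad of further knob turn; it stays where it is left. An eighth of a turn (0.785 rad) after the bite is 0.0039.
- screwdriver: Bystander: orange screwdriver 150 mm long (along x), handle 26 mm thick; origin mid-length on its underside.
- tape_roll: Bystander: amber tape roll, 56 mm across, 18 mm high, lying flat; origin centre of underside.
- mug: Bystander: white mug, 76 mm across, 80 mm high; origin centre of underside.
- bottle: Bystander: amber bottle, 52 mm across, 140 mm high; origin centre of underside.
- parts_tray: Bystander: green parts tray 120 x 160 x 25 mm; origin centre of underside.
- tweezers: Bystander: steel tweezers 130 mm long (along x), 11 mm wide, 7 mm high, with a red grip; origin centre of underside.
Not all that is in view belongs to the job. Leave any pink or red look-alike of the phone alone.

How it is judged:
On the way, in this order (a step that is already met when the one before it is completed fails the run):
1. the phone lies flat and square on the holder's bed between the open jaws, let go (x of phone in the frame of bed between -0.0145 and 0.004 m and y of phone in the frame of bed between -0.01 and 0.01 m and z of phone in the frame of bed between -0.003 and 0.003 m and angle between the x axis of phone and the x axis of holder, either way round below 0.15 rad and angle between phone's own z axis and vertical below 0.1 rad and value of joint clamp_knob below 2.2 rad and contact force between the fingers and phone below 0.2 N), for 0.2 s.
2. the knob is turned until the jaw bites on the phone (x of phone in the frame of bed between -0.0145 and 0.004 m and y of phone in the frame of bed between -0.01 and 0.01 m and z of phone in the frame of bed between -0.003 and 0.003 m and angle between the x axis of phone and the x axis of holder, either way round below 0.15 rad and angle between phone's own z axis and vertical below 0.1 rad and x of phone in the frame of bed above -0.003 m and value of joint jaw_cushion above 0.0004 m and x of jaw_face in the frame of holder above -0.0602 m), for 0.1 s.
At the end, for the whole second after the job is handed in: Phone at rest, innards up, flat within 0.1 rad on the bed (height 3 mm), square within 0.15 rad, centred within 10 mm sideways and -3 to +4 mm along; jaw still on it (face within 1.2 mm); extra turn after the bite 0.785 rad within about 0.3 (jaw_cushion 2.4 to 5.4 mm) (all of step 2 and value of joint jaw_cushion between 0.0024 and 0.0054 m and linear speed of phone below 0.02 m/s); the robot touches nothing.
It fails at once if the knob is overtightened (cushion pressed in by more than 5.75 mm, 1.15 rad of extra turn) (value of joint jaw_cushion above 0.00575 m).
It fails at once if a bystander (screwdriver, tape roll, mug, bottle, parts tray, tweezers) is moved by more than 30 mm (distance of any of screwdriver, tape_roll, mug, bottle, parts_tray, tweezers from where it was at the start of the episode above 0.03 m).
It also fails if it takes over 61 s, if anything falls off the work surface, if the arm or the gripper's body presses on something with over 40 N, if the wrist force passes 120 N, or if a joint passes its speed limit or range.

ROBOT

A 6-joint arm with a two-finger parallel gripper is mounted at the origin on the work surface. World frame = base frame: x ahead of the robot, y to its left, z up, the work surface at z = 0. Lengths are in m, angles in rad, forces in N, time in s.
With the tool pointing down it reaches from about 0.3 to 0.875 m from the base axis. Payload 6.4 kg.
Tool frame: the origin (TCP) lies on the mounting face of the last link; the fingertips stand 173 mm ahead of it and the grasp point (between the pads) lies 155 mm ahead of it (ctrl.tip_reach is the distance from the TCP to the fingertips, in m); z points along the fingers, y is the line along which they close (so a half turn about z gives the same grasp; the last joint's range is limited). The gripper opens to 85 mm and grips with 20 to 120 N. Pads are 22 mm wide; open, the fingers measure 114 mm over their backs; the gripper's body (76 mm by 85 mm) begins 54 mm behind the grasp point. The pads swing forward as they close: fully open they stand 13 mm farther back than shut.
Start: joints at [-1.412, 0.181, 1.607, -0, 1.354, -0.206], TCP at [0.205, -0.537, 0.405] pointing down, gripper open.
Joint ranges: [-2.99, 2.99], [-0.89, 2.07], [0.3, 2.58], [-1.14, 4.28], [0, 2.63], [-3.12, 3.12]. Speed limits (rad/s): [2.57, 2.57, 3.01, 3.14, 3.14, 3.14].

INTERFACE

Orientations are given as a unit quaternion [w, x, y, z].
In Python, from bench import ctrl gives the robot as it stands.
- The arm moves only by the shell command python3 -m pendant 'ROWS'. ROWS is JSON, a list that holds one entry, the list of rows, each a list of 7 numbers: the opening, from 0 (shut) to 1 (fully open), then the shift along the tool's x, y, z in mm, then the turn, a rotation vector about the tool's x, y, z in rad. A call has 1 to 5 rows; each row is the pose to reach, as a shift and turn from the pose commanded when the call began, along the tool's axes at that moment; what a row does not reach only later rows make up. A row lasts 1/12 s, in which the tool goes at most 41.7 mm and 7.16 degrees, less where a joint would pass 70% of its speed; a pose out of reach is approached as far as the arm can. A call with a gripper value outside its range is refused whole. The fingers move at their own pace and stop on an object; the grip force is fixed at half the most. Time passes only in rows, so rows that repeat a pose let the fingers close. It gives the time, the measured TCP pose, the force, the opening and the grip force at its end, in the units of the state.
- ctrl.get_obs(): the state, without advancing time (a new reading comes with each control period).
- ctrl.camera(name): name is "side" or "top" or "wrist"; returns the picture (420x560x3 uint8, red, green, blue); there is no depth.
- ctrl.camera_params(name): a dict with "mtx" (3x3 intrinsics, pixels), "distortion" ([k1, k2, p1, p2, k3] as OpenCV has them; the pictures are not rectified), "world_from_camera" (4x4, takes a point from camera to world coordinates); the wrist camera has in their place "tool_from_camera" (4x4, takes a point from camera to tool coordinates, whose origin is the TCP and whose axes are the flange's). Camera axes: x right, y down, z forward; pixel columns grow to the right and rows downward; lengths in m; the calibration is good to about 2 mm. A picture is of the moment at which its call begins: read the wrist's pose just before it. camera_params takes no time and is no camera call.
- ctrl.hand_in(): hands the job in; it is judged then, once.
Trained networks look in the newest picture that a camera, given by its name, has taken for a name from the list of things; names that differ only in an ending like _2 or _b are one class to them, and where a whole thing is asked for, a point or a joint stands for the part that bears it (a point fixed in the world has none). Each returns a list of dicts, best first, with "confidence" (0 to 1); they miss things now and then, are a little off and sometimes report something else, mostly with a low value. They report only what shows in the picture. A call takes as long as a camera call. They do not tell look-alikes from the thing itself.
- ctrl.boxes_of(camera, name): "point" ([column, row] as shares, 0 to 1, of the picture: columns of its width, rows of its height, amid what is visible of it).
The state is a dict: "time_s": time; "q": joint angles; "dq": joint speeds; "joint_efforts": joint torques, N m; "eef_pos": TCP position; "eef_rot": TCP orientation; "wrist_force": force on the tool from outside, world axes, zero at the start; "torque": the same for the moment, N m; "opening": opening from 0.0 (shut) to 1.0 (fully open); "grasp_force": force on a finger pad.
Only numpy, scipy, OpenCV 4.12 (cv2) and the standard library are available. Lean on these libraries where they do the work, as an engineer would, in place of code of your own. Each camera call takes 0.05 s, during which the arm holds its last target. There are 200 camera calls.

## Working session

There is one attempt and no reset: what is moved stays moved. The work goes in short steps, Python scripts to look and compute and a shell command to move; the robot and the scene stay as the last step left them, time stands still between calls to the robot, and variables do not carry over. Pictures are saved under pics/ and viewed, at most 10 in all, crops included, and the job is handed in when it is done.

```bash
mkdir -p pics; ls; python3 - <<'E'
from bench import ctrl
import cv2, numpy as np
a=[]
for n in("side","top","wrist"):
    im=ctrl.camera(n); cv2.imwrite(f'pics/{n}0.png',im[:,:,::-1])
    p=ctrl.camera_params(n); print(n,{k:np.round(v,4).tolist() for k,v in p.items()})
    for t in("phone","holder","clamp_knob","knob_grip","stop_face","jaw_face"):
        try: print(t,[(np.round(np.array(b["point"])*[560,420]).tolist(),round(b["confidence"],2)) for b in ctrl.boxes_of(n,t)])
        except Exception as e: print(t,e)
print(ctrl.get_obs())
E
```

```text
pics
side {'mtx': [[476.5334, 0.0, 277.1895], [0.0, 476.5334, 206.8392], [0.0, 0.0, 1.0]], 'distortion': [-0.069, 0.0, 0.0, 0.0, 0.0], 'world_from_camera': [[0.9228, -0.1962, 0.3315, 0.1077], [-0.3849, -0.5027, 0.774, -0.9319], [0.0148, -0.8419, -0.5394, 0.8087], [0.0, 0.0, 0.0, 1.0]]}
phone [([293.0, 211.0], 0.76), ([262.0, 249.0], 0.6)]
holder [([321.0, 291.0], 0.63)]
clamp_knob [([290.0, 286.0], 0.59)]
knob_grip [([291.0, 282.0], 0.78), ([396.0, 362.0], 0.63)]
stop_face [([320.0, 291.0], 0.89)]
jaw_face []
top {'mtx': [[436.5536, 0.0, 281.6273], [0.0, 436.5536, 204.9021], [0.0, 0.0, 1.0]], 'distortion': [-0.1182, 0.0, 0.0, 0.0, 0.0], 'world_from_camera': [[-0.0109, -0.9806, 0.1957, 0.2851], [-0.9996, 0.0054, -0.0286, 0.1086], [0.027, -0.1959, -0.9803, 1.322], [0.0, 0.0, 0.0, 1.0]]}
phone [([118.0, 278.0], 0.75), ([194.0, 304.0], 0.72), ([278.0, 234.0], 0.7), ([240.0, 190.0], 0.68), ([99.0, 221.0], 0.62)]
holder [([361.0, 201.0], 0.92)]
clamp_knob [([376.0, 229.0], 0.56)]
knob_grip [([376.0, 229.0], 0.71)]
stop_face [([360.0, 204.0], 0.77)]
jaw_face []
wrist {'mtx': [[378.0291, 0.0
[... 312 characters left out ...]
ace []
{'time_s': 1.05, 'q': array([-1.41227931e+00,  1.80781003e-01,  1.60701248e+00, -1.43505745e-05,
        1.35382181e+00, -2.06291074e-01]), 'dq': array([-0.00103952, -0.0005169 ,  0.00038876,  0.00018283, -0.00086733,
        0.00035977]), 'joint_efforts': array([ 3.37502952e-04, -4.44846725e+01, -3.51687384e+01, -2.05950250e-04,
        5.92115703e-04, -5.39236385e-05]), 'eef_pos': array([ 0.20516291, -0.53715915,  0.40469311]), 'eef_rot': array([-1.14848856e-05,  9.83410175e-01,  1.81395775e-01, -6.73463999e-06]), 'wrist_force': array([-0.07483047, -0.00896017,  0.12481541]), 'torque': array([-0.00916461, -0.019674  , -0.02943579]), 'grasp_force': 0.0, 'opening': 1.0018958897708206}
```

View pics/top0.png

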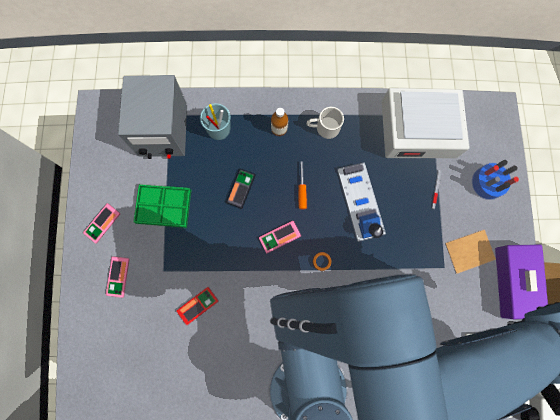

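View pics/side0.png

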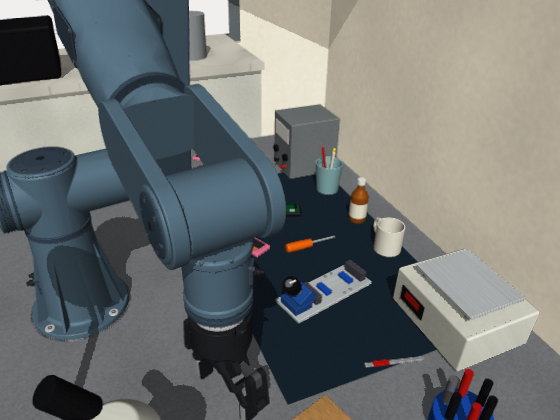

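Candidates for the phone in the top image are the dark one at (240,188), pinks at (280,237), (117,277) and (100,222), and a red one at (196,306). I choose the dark one at (240,188). The holder runs from its knob at (372,228) to the fixed jaw at (352,170).

```bash
cat > h.py <<'E'
import cv2, numpy as np
from bench import ctrl
from scipy.spatial.transform import Rotation as R
def Rt(o): w,x,y,z=o["eef_rot"]; return R.from_quat([x,y,z,w])
def pose(o): T=np.eye(4);T[:3,:3]=Rt(o).as_matrix();T[:3,3]=o["eef_pos"];return T
def cam(n,o=None):
    p=ctrl.camera_params(n)
    T=p["world_from_camera"] if n!="wrist" else pose(o)@np.array(p["tool_from_camera"])
    return np.array(p["mtx"]),np.array(p["distortion"]),np.array(T)
def p2w(n,uv,z,o=None):
    K,D,T=cam(n,o)
    q=cv2.undistortPoints(np.array(uv,float).reshape(-1,1,2),K,D).reshape(-1,2)
    d=np.c_[q,np.ones(len(q))]@T[:3,:3].T
    return T[:3,3]+d*((z-T[2,3])/d[:,2])[:,None]
def w2p(n,P,o=None):
    K,D,T=cam(n,o); Ti=np.linalg.inv(T)
    return cv2.projectPoints(np.array(P,float).reshape(-1,1,3),cv2.Rodrigues(Ti[:3,:3])[0],Ti[:3,3],K,D)[0].reshape(-1,2)
def shot(n,f):
    o=ctrl.get_obs(); im=np.ascontiguousarray(ctrl.camera(n)[:,:,::-1]); cv2.imwrite(f'pics/{f}.png',im); return o,im
E
python3 - <<'E'
from h import *
im=cv2.imread('pics/top0.png')
a=cv2.resize(im[160:220,210:270],(480,480),interpolation=2)  # origin 210,160, x8
b=cv2.resize(im[155:255,320:400],(320,400),interpolation=2)  # x4
c=np.zeros((480,800,3),np.uint8);c[:,:480]=np.clip(a*1.6,0,255);c[:400,480:]=b
cv2.imwrite('pics/crop0.png',c)
print(p2w('top',[[240,188]],.012),p2w('top',[[352,170],[372,228]],.03))
E
```

```text
[[0.60039157 0.19804696 0.012     ]] [[ 0.65190132 -0.1481671   0.03      ]
 [ 0.4703213  -0.20145749  0.03      ]]
```

View pics/crop0.png

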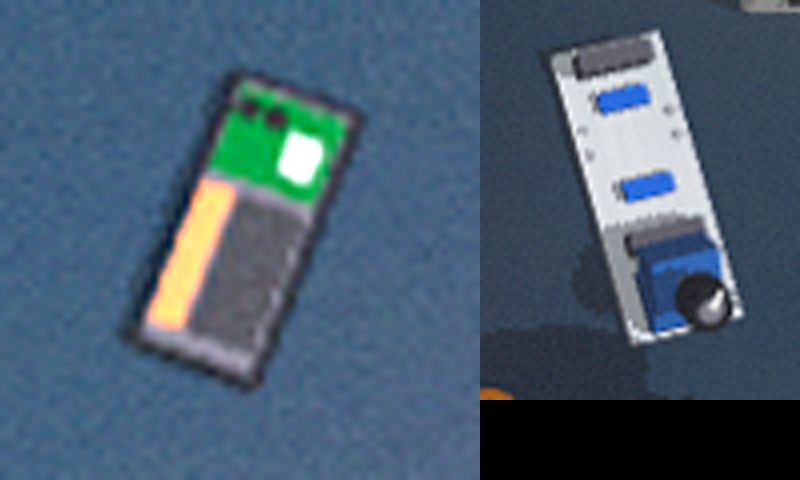

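The crop confirms it: dark frame, battery towards the robot, green board at the far end. Phone corners in the crop are (238,70), (365,112), (258,385) and (130,340). The blue rests are at (623,98) and (648,187), and the knob top at about (708,300).

```bash
python3 - <<'E'
from h import *
c=p2w('top',np.array([[238,70],[365,112],[258,385],[130,340]])/8+[210,160],.012)
print('phone',c.mean(0), np.linalg.norm(np.diff(c[[0,1,2,3,0]],axis=0),axis=1))
ax=c[0]+c[1]-c[2]-c[3]; print('yaw',np.arctan2(ax[1],ax[0]))
r=p2w('top',(np.array([[623,98],[648,187]])-[480,0])/4+[320,155],.02)
d=r[0]-r[1];print('bed',r.mean(0),np.linalg.norm(d),'yaw',np.arctan2(d[1],d[0]))
print('knob top',p2w('top',(np.array([[706,300]])-[480,0])/4+[320,155],.08))
o=ctrl.get_obs();print(Rt(o).as_matrix().round(3))
E
```

```text
phone [0.59975368 0.19494816 0.012     ] [0.05229146 0.11502935 0.05220941 0.11431534]
yaw -0.36124295783823035
bed [ 0.58881466 -0.16865358  0.02      ] 0.0724778265756505 yaw 0.2257432983996761
knob top [[ 0.45716085 -0.20245481  0.08      ]]
[[ 0.934  0.357 -0.   ]
 [ 0.357 -0.934  0.   ]
 [-0.    -0.    -1.   ]]
```

```bash
M="python3 -m pendant"
for i in 1 2 3 4 5; do $M '[[[1,25,-22,3,0,0,0],[1,50,-43,7,0,0,0],[1,76,-65,10,0,0,0],[1,101,-87,14,0,0,0],[1,126,-109,17,0,0,0]]]' | tail -c 350; done
$M '[[[1,0,0,0,0,0,0.12],[1,0,0,0,0,0,0.24],[1,0,0,0,0,0,0.36],[1,0,0,0,0,0,0.36],[1,0,0,0,0,0,0.36]]]' >/dev/null
$M '[[[1,0,0,0,0,0,0.12],[1,0,0,0,0,0,0.24],[1,0,0,0,0,0,0.366],[1,0,0,0,0,0,0.366],[1,0,0,0,0,0,0.366]]]'
python3 - <<'E'
from h import *
o,im=shot('wrist','w1'); print(o['q'],o['eef_pos'],w2p('wrist',[[.6,.195,.012]],o))
R_=Rt(o).as_matrix(); print(np.arctan2(R_[1,0],R_[0,0]))
E
```

```text
time_s: 1.47
eef_pos: [0.2844, -0.389, 0.3874]
eef_rot: [-0.0, 0.983, 0.181, 0.0]
wrist_force: [-0.1, -0.2, 0.2]
opening: 0.999
grasp_force: 0.0
time_s: 1.88
eef_pos: [0.3632, -0.2421, 0.3707]
eef_rot: [0.0, 0.983, 0.181, 0.0]
wrist_force: [-0.1, 0.1, -0.6]
opening: 0.999
grasp_force: 0.0
time_s: 2.3
eef_pos: [0.4421, -0.0952, 0.3538]
eef_rot: [0.0, 0.983, 0.181, 0.0]
wrist_force: [0.5, -1.1, -0.2]
opening: 1.001
grasp_force: 0.0
time_s: 2.72
eef_pos: [0.521, 0.0517, 0.3365]
eef_rot: [0.0, 0.983, 0.181, 0.0]
wrist_force: [0.2, -1.2, -0.0]
opening: 1.0
grasp_force: 0.0
time_s: 3.13
eef_pos: [0.5998, 0.1984, 0.3193]
eef_rot: [0.0, 0.983, 0.182, -0.0]
wrist_force: [0.7, -0.6, -0.7]
opening: 1.002
grasp_force: 0.0
time_s: 3.97
eef_pos: [0.5993, 0.1965, 0.3198]
eef_rot: [-0.0, 0.984, -0.177, 0.0]
wrist_force: [0.3, 0.8, 0.5]
opening: 0.996
grasp_force: 0.0
[1.28951288e-01 3.84125868e-01 1.53140271e+00 6.55035005e-06
 1.22586396e+00 2.05526773e+00] [0.59928698 0.19649719 0.31982454] [[278.94780738 192.40016084]]
-0.3555223374877123
```

View pics/w1.png

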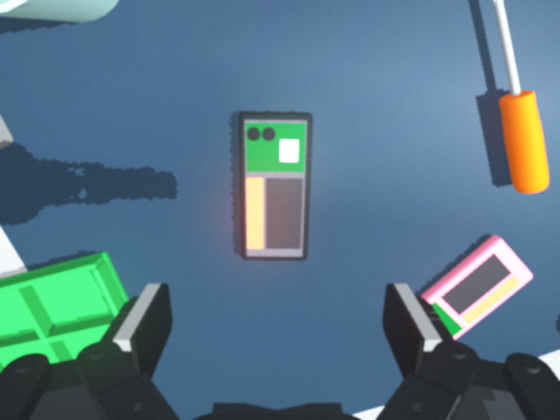

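```bash
python3 - <<'E'
from h import *
o=ctrl.get_obs()
c=p2w('wrist',[[239,112],[312,114],[307,260],[241,259]],.011,o)
print('phone',c.mean(0), np.linalg.norm(np.diff(c[[0,1,2,3,0]],axis=0),axis=1))
ax=c[0]+c[1]-c[2]-c[3]; print('yaw',np.arctan2(ax[1],ax[0]))
print('tool-frame offset mm',1e3*Rt(o).inv().apply(c.mean(0)*[1,1,0]+[0,0,.172]-o['eef_pos']))
E
```

```text
phone [0.6019922  0.19775262 0.011     ] [0.05247237 0.11621332 0.05387152 0.11676408]
yaw -0.36753192872178075
tool-frame offset mm [  2.10638269  -2.06678686 147.80449335]
```

```bash
M="python3 -m pendant"
$M '[[[1,2,-2,37,0,0,0.01],[1,2,-2,74,0,0,0.01],[1,2,-2,105,0,0,0.01],[1,2,-2,130,0,0,0.01],[1,2,-2,147,0,0,0.01]]]'
$M '[[[1,0,0,0,0,0,0],[0.5,0,0,0,0,0,0],[0.3,0,0,0,0,0,0],[0.3,0,0,0,0,0,0],[0.3,0,0,0,0,0,0]]]'
$M '[[[0.3,0,0,0,0,0,0],[0.3,0,0,0,0,0,0],[0.3,0,0,-2,0,0,0],[0.3,0,0,-10,0,0,0],[0.3,0,0,-20,0,0,0]]]'
python3 - <<'E'
from h import *
o,im=shot('wrist','w2'); print(o['q'],o['eef_pos'],o['opening'],o['grasp_force'])
E
```

```text
time_s: 4.43
eef_pos: [0.6005, 0.1976, 0.1694]
eef_rot: [0.001, 0.983, -0.182, -0.002]
wrist_force: [-0.6, -0.1, -0.1]
opening: 1.002
grasp_force: 0.0
time_s: 4.85
eef_pos: [0.6031, 0.1981, 0.1753]
eef_rot: [-0.001, 0.983, -0.184, 0.002]
wrist_force: [0.9, 0.3, 7.0]
opening: 0.607
grasp_force: 63.7
time_s: 5.27
eef_pos: [0.6012, 0.1978, 0.1926]
eef_rot: [0.0, 0.983, -0.184, -0.001]
wrist_force: [-0.7, 0.5, -1.3]
opening: 0.611
grasp_force: 62.8
[1.30622568e-01 5.59366566e-01 1.57395528e+00 3.02658161e-05
 1.01034592e+00 2.07240824e+00] [0.60120892 0.19779709 0.19259416] 0.6105134328209261 62.810765504837036
```

View pics/w2.png

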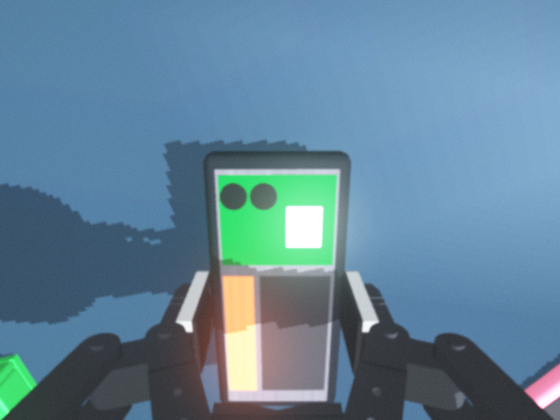

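```bash
M="python3 -m pendant"
python3 - <<'E'
from h import *
o=ctrl.get_obs()
p=p2w('wrist',[[278,151]],o['eef_pos'][2]-.1735+.012,o)[0]; print('far edge in tool',1e3*Rt(o).inv().apply(p-o['eef_pos']))
E
$M '[[[0.3,0,0,-20,0,0,0],[0.3,0,0,-45,0,0,0],[0.3,5,15,-70,0,0,0],[0.3,15,42,-90,0,0,0],[0.3,24,69,-108,0,0,0]]]'>/dev/null
$M '[[[0.3,10,28,0,0,0,0],[0.3,20,56,0,0,0,0],[0.3,30,84,0,0,0,0],[0.3,40,112,0,0,0,0],[0.3,50,140,0,0,0,0]]]'>/dev/null
$M '[[[0.3,10,28,0,0,0,0],[0.3,20,56,0,0,0,0],[0.3,30,84,0,0,0,0],[0.3,40,112,0,0,0,0],[0.3,47,138,0,0,0,0]]]'
$M '[[[0.3,0,0,0,0,0,-0.12],[0.3,0,0,0,0,0,-0.24],[0.3,0,0,0,0,0,-0.36],[0.3,0,0,0,0,0,-0.48],[0.3,0,0,0,0,0,-0.596]]]'>/dev/null
$M '[[[0.3,0,0,0,0,0,0],[0.3,0,0,0,0,0,0],[0.3,0,0,0,0,0,0]]]'
python3 - <<'E'
from h import *
o,im=shot('wrist','w3'); print(o['q'],o['eef_pos'],o['opening'],o['grasp_force'])
R_=Rt(o).as_matrix(); print(np.arctan2(R_[1,0],R_[0,0]))
E
```

```text
far edge in tool [5.91522178e+01 1.03149844e-01 1.61610136e+02]
time_s: 6.57
eef_pos: [0.5886, -0.1712, 0.3015]
eef_rot: [0.0, 0.983, -0.185, 0.001]
wrist_force: [0.3, 0.4, -1.8]
opening: 0.606
grasp_force: 63.2
time_s: 7.23
eef_pos: [0.5887, -0.1693, 0.301]
eef_rot: [0.0, 0.994, 0.111, 0.0]
wrist_force: [-0.1, -0.2, -1.2]
opening: 0.607
grasp_force: 63.2
[-4.73556002e-01  3.69551915e-01  1.59314000e+00  2.18492529e-05
  1.17856008e+00  8.75664635e-01] [ 0.58873213 -0.16932438  0.30099022] 0.6074461677367348 63.243831396102905
0.2215673691053925
```

View pics/w3.png

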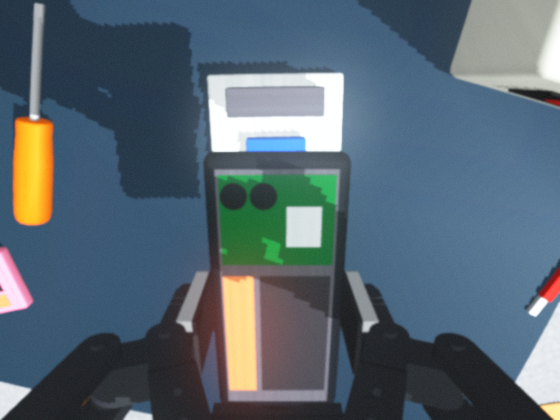

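```bash
python3 - <<'E'
from h import *
o=ctrl.get_obs()
j=p2w('wrist',[[226,116],[324,115]],.035,o); e=p2w('wrist',[[208,75],[343,73]],.010,o)
b=p2w('wrist',[[246,138],[305,137]],.020,o)
for n,c,x in(('jaw',j,.059),('plate',e,.085),('rest far edge',b,.044)):
    d=c[0]-c[1]; yaw=np.arctan2(-d[0],d[1]); m=c.mean(0)
    print(n,np.linalg.norm(d),'yaw',yaw,'bed centre',m-x*np.array([np.cos(.224),np.sin(.224),0]), 'tool',1e3*Rt(o).inv().apply(m-o['eef_pos']))
E
```

```text
jaw 0.0597026429575295 yaw 0.23202446709897717 bed centre [ 0.59194598 -0.16654546  0.035     ] tool [ 62.68890454  -2.13893281 265.94096258]
plate 0.08843419735997839 yaw 0.23616736824569085 bed centre [ 0.5907424  -0.16708251  0.01      ] tool [ 87.39125298  -1.93112376 290.94619484]
rest far edge 0.03885892684447099 yaw 0.23900243665389662 bed centre [ 0.5914406  -0.16687374  0.02      ] tool [ 47.12047382  -1.90458417 280.93771349]
```

```bash
M="python3 -m pendant"
$M '[[[0.3,-2,-2,25,0,0,-0.012],[0.3,-2,-2,50,0,0,-0.012],[0.3,-2,-2,70,0,0,-0.012],[0.3,-2,-2,80,0,0,-0.012],[0.3,-2,-2,80,0,0,-0.012]]]'>/dev/null
$M '[[[0.3,0,0,0,0,0,0],[0.3,0,0,0,0,0,0],[0.3,0,0,0,0,0,0]]]'
python3 - <<'E'
from h import *
o,im=shot('wrist','w4'); print(o['eef_pos'])
E
```

```text
time_s: 7.95
eef_pos: [0.5871, -0.1682, 0.2225]
eef_rot: [0.001, 0.993, 0.118, 0.001]
wrist_force: [-0.2, -0.4, -1.8]
opening: 0.607
grasp_force: 63.2
[ 0.58714734 -0.16824337  0.2224844 ]
```

View pics/w4.png

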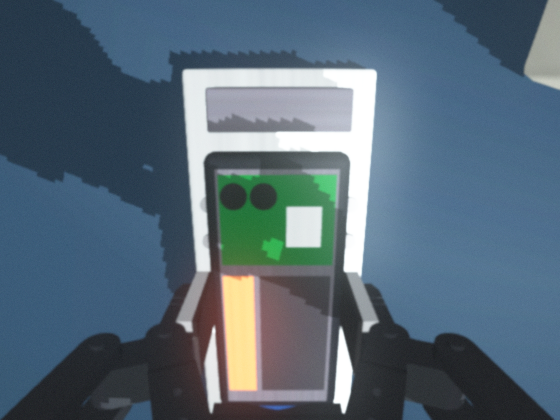

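```bash
python3 - <<'E'
from h import *
o=ctrl.get_obs()
j=p2w('wrist',[[207,133],[353,132]],.035,o)
print(1e3*Rt(o).inv().apply(j-o['eef_pos']))
print('phone edge',1e3*Rt(o).inv().apply(p2w('wrist',[[207,158],[349,156]],o['eef_pos'][2]-.1735+.012,o)-o['eef_pos']))
E
```

```text
[[ 62.43348559 -29.72554173 187.45686579]
 [ 62.84625386  30.40183116 187.57023257]]
phone edge [[ 57.114204   -25.43978178 161.57621162]
 [ 57.81177658  24.32743201 161.6708123 ]]
```

```bash
M="python3 -m pendant"
$M '[[[0.3,-1,0,10,0,0,0],[0.3,-1,0,18,0,0,0],[0.3,-1,0,23,0,0,0],[0.3,-1,0,26,0,0,0],[0.3,-1,0,26,0,0,0]]]'
$M '[[[0.3,0,0,1,0,0,0],[0.3,0,0,2,0,0,0],[0.3,0,0,2,0,0,0]]]'
```

```text
time_s: 8.42
eef_pos: [0.585, -0.1679, 0.1953]
eef_rot: [-0.001, 0.993, 0.118, -0.001]
wrist_force: [-6.4, 2.6, 12.4]
opening: 0.611
grasp_force: 64.7
time_s: 8.67
eef_pos: [0.5851, -0.1679, 0.1952]
eef_rot: [-0.001, 0.993, 0.118, -0.001]
wrist_force: [-13.5, 4.5, 26.8]
opening: 0.606
grasp_force: 66.3
```

```bash
M="python3 -m pendant"
$M '[[[0.3,0,0,-1,0,0,0],[0.75,0,0,-1,0,0,0],[0.9,0,0,-1,0,0,0],[0.9,0,0,-1,0,0,0],[0.9,0,0,-1,0,0,0]]]'
$M '[[[0.9,0,0,-15,0,0,0],[0.9,0,0,-40,0,0,0],[0.9,0,0,-75,0,0,0],[0.9,0,0,-112,0,0,0],[0.9,0,0,-130,0,0,0]]]'
$M '[[[0.9,-20,0,-30,0,0,0],[0.9,-40,0,-40,0,0,0],[0.9,-60,0,-40,0,0,0],[0.9,-60,0,-40,0,0,0],[0.9,-60,0,-40,0,0,0]]]'
python3 - <<'E'
from h import *
o,im=shot('wrist','w5'); print(o['eef_pos'])
E
```

```text
time_s: 9.08
eef_pos: [0.5853, -0.1681, 0.1931]
eef_rot: [-0.0, 0.993, 0.118, -0.0]
wrist_force: [-0.9, 0.2, 0.2]
opening: 0.898
grasp_force: 0.0
time_s: 9.5
eef_pos: [0.5864, -0.1686, 0.3281]
eef_rot: [0.001, 0.993, 0.118, 0.002]
wrist_force: [1.8, -0.9, 0.5]
opening: 0.894
grasp_force: 0.0
time_s: 9.92
eef_pos: [0.5266, -0.1824, 0.3637]
eef_rot: [-0.0, 0.993, 0.118, 0.0]
wrist_force: [-1.3, 0.1, -0.7]
opening: 0.898
grasp_force: 0.0
[ 0.52661718 -0.18237802  0.36367745]
```

View pics/w5.png

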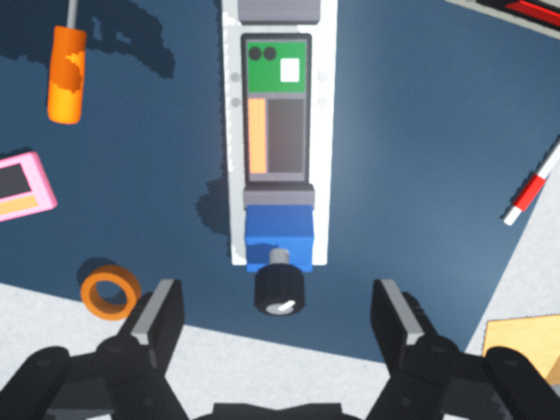

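```bash
python3 - <<'E'
from h import *
o=ctrl.get_obs()
for n in('wrist','side','top'):
    oo,im=shot(n,n+'6')
    for t in('knob_grip','clamp_knob','phone'): print(n,t,[(np.round(np.array(b["point"])*[560,420],1).tolist(),round(b["confidence"],2)) for b in ctrl.boxes_of(n,t)][:3])
Ri=lambda p:1e3*Rt(o).inv().apply(p-o['eef_pos'])
print('jaw',Ri(p2w('wrist',[[239,22],[320,22]],.035,o)),'phone far/near',Ri(p2w('wrist',[[243,34],[311,34],[245,183],[310,182]],.032,o)),'mov jaw',Ri(p2w('wrist',[[244,186],[314,185]],.035,o)))
a=cv2.resize(cv2.imread('pics/side6.png')[265:325,255:315],(360,360),interpolation=2)
b=cv2.resize(cv2.imread('pics/wrist6.png')[240:330,235:325],(360,360),interpolation=2)
cv2.imwrite('pics/crop6.png',np.clip(np.hstack([a,b])*1.5,0,255))
E
```

```text
wrist knob_grip [([278.9, 289.9], 0.59)]
wrist clamp_knob [([275.3, 288.7], 0.76)]
wrist phone [([25.8, 189.9], 0.92), ([276.6, 106.9], 0.66)]
side knob_grip [([292.2, 284.8], 0.7)]
side clamp_knob [([290.9, 285.2], 0.6), ([309.3, 294.8], 0.57)]
side phone [([333.3, 281.3], 0.85), ([157.8, 210.8], 0.84), ([166.6, 172.8], 0.69)]
top knob_grip [([324.7, 264.0], 0.24)]
top clamp_knob []
top phone [([192.9, 304.9], 0.98), ([277.8, 236.9], 0.76), ([117.5, 277.0], 0.75)]
jaw [[124.15996323 -28.43765267 328.4674966 ]
 [124.18431338  30.19140889 328.4547385 ]] phone far/near [[116.27765439 -25.97003132 331.46570608]
 [116.27438066  24.09911487 331.45480685]
 [  2.66240269 -27.22423261 331.44791135]
 [  3.52014974  26.16405708 331.43642656]] mov jaw [[  0.9359959  -27.84511969 328.44777185]
 [  1.79274385  29.22752841 328.43548491]][ WARN:0@2.142] global loadsave.cpp:1063 imwrite_ Unsupported depth image for selected encoder is fallbacked to CV_8U.
```

View pics/crop6.png

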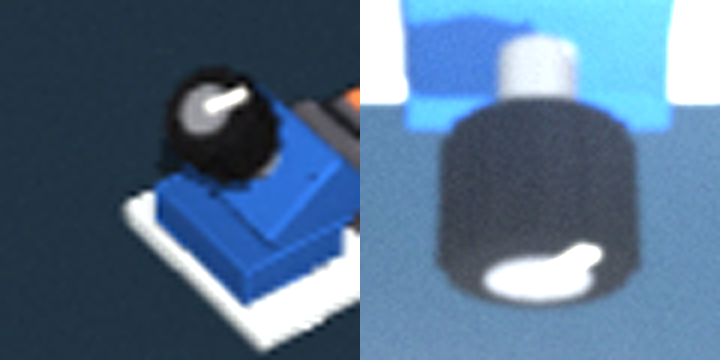

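```bash
cat >> h.py <<'E'
YAW=.232
Rh=R.from_euler('z',YAW).as_matrix()
AX=Rh@[-np.sin(np.radians(35)),0,np.cos(np.radians(35))]
E
python3 - <<'E'
from h import *
from scipy.optimize import least_squares
o=ctrl.get_obs()
t=np.linspace(0,2*np.pi,60); e1=Rh@[0,1,0]; e2=np.cross(AX,e1)
ring=.018*(np.outer(np.cos(t),e1)+np.outer(np.sin(t),e2))
cyl=np.vstack([ring-.018*AX,ring+.012*AX])
B={'wrist':[254.5,264.3,305,316.5],'side':[282.7,276,301.7,296.2],'top':[368.75,223.75,383.25,237.5]}
def bb(n,g):
    p=w2p(n,g+cyl,o if n=='wrist' else None); return np.r_[p.min(0),p.max(0)]
def f(g,ns,w=1): return np.concatenate([bb(n,g)-B[n] for n in ns])
bed=np.array([.5915,-.167,0])
for ns in(['wrist'],['wrist','side'],['wrist','side','top']):
    s=least_squares(f,[.46,-.2,.07],args=(ns,)); print(ns,s.x,s.fun.round(1),'holder frame',Rh.T@(s.x-bed))
E
```

```text
['wrist'] [ 0.45526021 -0.20067477  0.0785166 ] [ 1.4 -1.3 -1.4  1.3] holder frame [-0.14033237 -0.00144772  0.0785166 ]
['wrist', 'side'] [ 0.45680067 -0.20054657  0.08063724] [ 1.6 -1.8 -0.9  1.3 -1.8 -0.4 -0.7 -0.6] holder frame [-0.1388037  -0.00167715  0.08063724]
['wrist', 'side', 'top'] [ 0.45632574 -0.2006902   0.08002461] [ 1.7 -1.6 -0.9  1.3 -1.9 -0.1 -0.9 -0.3 -0.8 -1.7  0.   0.2] holder frame [-0.13929894 -0.00170773  0.08002461]
```

The phone sits about 5.6 mm short of its final position, between the jaws and square, and the knob grip is near (0.4565, -0.2003, 0.0795). I'll wind the wrist back half a turn so one grasp can do all the turning.

```bash
M="python3 -m pendant"
for i in 1 2 3 4 5; do $M '[[[0.9,0,0,0,0,0,-0.12],[0.9,0,0,0,0,0,-0.24],[0.9,0,0,0,0,0,-0.36],[0.9,0,0,0,0,0,-0.48],[0.9,0,0,0,0,0,-0.6]]]'>/dev/null; done
$M '[[[0.9,0,0,0,0,0,-0.07],[0.9,0,0,0,0,0,-0.14],[0.9,0,0,0,0,0,-0.14]]]' >/dev/null
$M '[[[0.9,0,0,0,0,-0.12,0],[0.9,0,0,0,0,-0.24,0],[0.9,0,0,0,0,-0.36,0],[0.9,0,0,0,0,-0.48,0],[0.9,0,0,0,0,-0.611,0]]]'
$M '[[[0.9,0,0,0,0,0,0],[0.9,0,0,0,0,0,0],[0.9,0,0,0,0,0,0]]]'>/dev/null
cat > aim.py <<'E'
from h import *
import sys
G=np.array(eval(sys.argv[1])); d=float(sys.argv[2])
o=ctrl.get_obs(); r=Rt(o); z=-AX; y=Rh@[0,1,0]; 
if r.as_matrix()[:,1]@y<0: y=-y
T=np.c_[np.cross(y,z),y,z]
print('q',o['q'].round(3),'shift',(1e3*r.inv().apply(G+d*AX-o['eef_pos'])).round(1),'turn',(r.inv()*R.from_matrix(T)).as_rotvec().round(4),'eef',o['eef_pos'].round(4))
E
python3 aim.py [.4565,-.2003,.0795] .235
```

```text
time_s: 13.32
eef_pos: [0.527, -0.1823, 0.3643]
eef_rot: [0.299, -0.11, 0.947, 0.035]
wrist_force: [0.7, 1.1, -0.1]
opening: 0.901
grasp_force: 0.0
q [-0.666  0.064  1.88   0.606  0.893 -2.786] shift [223.1  -0.7 -41.7] turn [ 0.0017 -0.0096  0.0022] eef [ 0.527  -0.1824  0.3638]
```

```bash
M="python3 -m pendant"
$M '[[[0.9,30,0,-20,0,-0.01,0],[0.9,60,0,-42,0,-0.01,0],[0.9,90,0,-42,0,-0.01,0],[0.9,125,-1,-42,0,-0.01,0],[0.9,160,-1,-42,0,-0.01,0]]]'
$M '[[[0.9,30,0,0,0,0,0],[0.9,63,0,0,0,0,0],[0.9,63,0,0,0,0,0],[0.9,63,0,0,0,0,0],[0.9,63,0,0,0,0,0]]]'
python3 aim.py [.4565,-.2003,.0795] .235
python3 - <<'E'
from h import *
o,im=shot('wrist','w7'); G=np.array([.4565,-.2003,.0795])
print([(np.round(np.array(b["point"])*[560,420],1).tolist(),round(b["confidence"],2)) for b in ctrl.boxes_of('wrist','knob_grip')])
print(w2p('wrist',[G,G+.012*AX,G-.018*AX],o))
E
```

```text
time_s: 13.98
eef_pos: [0.3829, -0.2128, 0.3154]
eef_rot: [0.291, -0.106, 0.95, 0.035]
wrist_force: [-0.7, 1.0, -0.3]
opening: 0.898
grasp_force: 0.0
time_s: 14.4
eef_pos: [0.356, -0.2075, 0.304]
eef_rot: [0.274, -0.094, 0.957, 0.031]
wrist_force: [-0.2, -1.0, 0.2]
opening: 0.897
grasp_force: 0.0
q [-1.008 -0.171  2.233  0.645  0.975 -3.116] shift [ 46.3 -17.6   8.6] turn [-0.012  -0.0519 -0.0331] eef [ 0.356  -0.2075  0.304 ]
[([251.1, 171.1], 0.82)]
[[250.06442203 172.1088495 ]
 [248.28412717 176.08384922]
 [252.40741388 166.88047395]]
```

```bash
M="python3 -m pendant"
$M '[[[0.9,0,0,0,0,0,0.12],[0.9,0,0,0,0,0,0.24],[0.9,0,0,0,0,0,0.36],[0.9,0,0,0,0,0,0.48],[0.9,0,0,0,0,0,0.5]]]'
$M '[[[0.9,0,0,0,0,0,0],[0.9,0,0,0,0,0,0]]]'>/dev/null
sed -i "s/^print.*/m=r.as_matrix()[:,2]; print('tilt',r.inv().apply(np.cross(m,z)).round(4)); &/" aim.py
python3 aim.py [.4565,-.2003,.0795] .235
```

```text
time_s: 14.92
eef_pos: [0.3559, -0.2072, 0.3036]
eef_rot: [0.258, 0.148, 0.95, 0.099]
wrist_force: [-0.3, 0.3, -0.3]
opening: 0.898
grasp_force: 0.0
tilt [-0.0353 -0.0394 -0.    ]
q [-1.008 -0.171  2.234  0.646  0.975 -2.621] shift [ 31.7 -37.8   8.2] turn [-0.024  -0.0479 -0.53  ] eef [ 0.3557 -0.207   0.3034]
```

```bash
M="python3 -m pendant"
$M '[[[0.9,16,-19,10,-0.02,-0.02,0],[0.9,32,-38,25,-0.035,-0.039,0],[0.9,32,-38,38,-0.035,-0.039,0],[0.9,32,-38,38,-0.035,-0.039,0],[0.9,32,-38,38,-0.035,-0.039,0]]]'
python3 aim.py [.4565,-.2003,.0795] .205
python3 - <<'E'
from h import *
o,im=shot('wrist','w8'); G=np.array([.4565,-.2003,.0795])
print([(np.round(np.array(b["point"])*[560,420],1).tolist(),round(b["confidence"],2)) for b in ctrl.boxes_of('wrist','knob_grip')])
t=np.linspace(0,2*np.pi,60); e1=Rh@[0,1,0]; e2=np.cross(AX,e1)
c=w2p('wrist',G+.012*AX+.018*(np.outer(np.cos(t),e1)+np.outer(np.sin(t),e2)),o)
print(c.mean(0)); cv2.imwrite('pics/w8b.png',cv2.polylines(im,[np.int32(c.round())],True,(0,0,255)))
E
```

```text
time_s: 15.5
eef_pos: [0.3401, -0.2278, 0.246]
eef_rot: [0.278, 0.143, 0.943, 0.113]
wrist_force: [-0.3, -0.8, -0.3]
opening: 0.898
grasp_force: 0.0
tilt [ 0.0007 -0.0015  0.    ]
q [-1.097 -0.029  2.268  0.783  0.909 -2.866] shift [-2.2  1.2  0. ] turn [ 0.0011 -0.0013 -0.5333] eef [ 0.3401 -0.2278  0.246 ]
[([276.2, 259.5], 0.73)]
[278.88884424 270.10139383]
```

View pics/w8b.png

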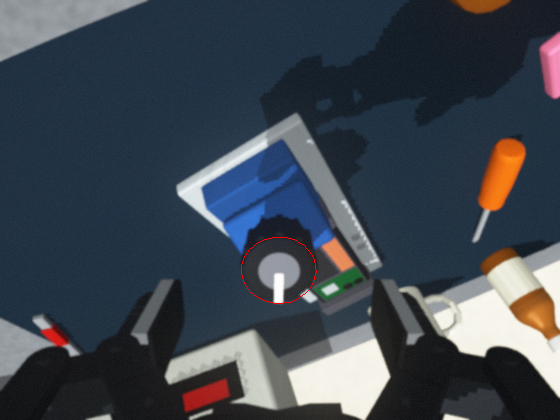

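The overlay of the predicted knob top sits on the black ring, with the grey cap at (279,267) against a predicted (279,270). I'll go in and grasp.

```bash
M="python3 -m pendant"
$M '[[[0.9,-2,1,12,0,0,0],[0.9,-2,1,25,0,0,0],[0.9,-2,1,38,0,0,0],[0.9,-2,1,48,0,0,0],[0.9,-2,1,49,0,0,0]]]'
$M '[[[0.9,0,0,0,0,0,0],[0.9,0,0,0,0,0,0]]]'
python3 aim.py [.4565,-.2003,.0795] .155
$M '[[[0.5,0,0,0,0,0,0],[0.2,0,0,0,0,0,0],[0.2,0,0,0,0,0,0],[0.2,0,0,0,0,0,0],[0.2,0,0,0,0,0,0]]]'
$M '[[[0.2,0,0,0,0,0,0],[0.2,0,0,0,0,0,0],[0.2,0,0,0,0,0,0]]]'
python3 aim.py [.4565,-.2003,.0795] .155
python3 - <<'E'
from h import *
o=ctrl.get_obs(); print(o['torque'],Rt(o).inv().apply(o['torque']),Rt(o).inv().apply(o['wrist_force']),o['joint_efforts'][5])
E
```

```text
time_s: 16.02
eef_pos: [0.3699, -0.2207, 0.2075]
eef_rot: [0.279, 0.142, 0.943, 0.112]
wrist_force: [-0.4, -0.0, 0.6]
opening: 0.9
grasp_force: 0.0
time_s: 16.18
eef_pos: [0.3695, -0.2213, 0.2083]
eef_rot: [0.279, 0.143, 0.943, 0.112]
wrist_force: [0.1, -0.5, -0.0]
opening: 0.899
grasp_force: 0.0
tilt [-0.0008  0.0005 -0.    ]
q [-1.014  0.112  2.235  0.873  0.789 -2.918] shift [0.7 0.1 1.9] turn [-9.000e-04  3.000e-04 -5.322e-01] eef [ 0.3695 -0.2213  0.2083]
time_s: 16.6
eef_pos: [0.3691, -0.2214, 0.2082]
eef_rot: [0.279, 0.143, 0.943, 0.112]
wrist_force: [-9.5, 0.3, 12.5]
opening: 0.408
grasp_force: 58.1
time_s: 16.85
eef_pos: [0.3691, -0.2213, 0.2081]
eef_rot: [0.279, 0.143, 0.943, 0.112]
wrist_force: [-9.6, 1.8, 11.9]
opening: 0.405
grasp_force: 58.1
tilt [-0.      0.0003 -0.    ]
q [-1.016  0.112  2.235  0.873  0.79  -2.918] shift [0.3 0.3 1.9] turn [-1.000e-04  3.000e-04 -5.333e-01] eef [ 0.3691 -0.2213  0.2081]
[0.41167048 0.37679435 0.32187747] [-0.36440651  0.53104208  0.01593361] [  2.43938835   3.16272123 -14.81911854] -0.014500997203867882
```

```bash
M="python3 -m pendant"
cat > tq.py <<'E'
from h import *
o=ctrl.get_obs(); r=Rt(o); t=r.inv().apply(o['torque']); f=r.inv().apply(o['wrist_force'])
y=Rh@[0,1,0]; a=r.inv().apply(y); print('ang',round(float(np.arctan2(-a[0],a[1])),3),'tq',t.round(2),'f',f.round(1),'j6',round(o['joint_efforts'][5],3),'q6',o['q'][5].round(3),'t',o['time_s'],'op',round(o['opening'],3))
E
python3 tq.py
for i in 1 2 3 4 5; do $M '[[[0.2,0,0,0,0,0,0.1],[0.2,0,0,0,0,0,0.2],[0.2,0,0,0,0,0,0.2]]]' >/dev/null; python3 tq.py; done
```

```text
ang -0.533 tq [-0.36  0.53  0.02] f [  2.4   3.2 -14.8] j6 -0.015 q6 -2.918 t 16.85 op 0.405
ang -0.739 tq [-0.33  0.63 -0.04] f [  2.7   3.6 -15.6] j6 1.249 q6 -2.713 t 17.1 op 0.405
ang -0.938 tq [-0.3   0.66  0.04] f [  3.3   3.7 -15.3] j6 1.25 q6 -2.513 t 17.35 op 0.398
ang -1.138 tq [-0.21  0.78  0.02] f [  3.6   3.  -15.5] j6 1.25 q6 -2.313 t 17.6 op 0.402
ang -1.338 tq [-0.19  0.8   0.06] f [  4.3   2.4 -14.7] j6 1.25 q6 -2.113 t 17.85 op 0.406
ang -1.538 tq [-0.07  0.79  0.05] f [  5.9   2.4 -15.7] j6 1.25 q6 -1.913 t 18.1 op 0.401
```

```bash
M="python3 -m pendant"
for i in 1 2 3 4 5 6 ; do $M '[[[0.2,0,0,0,0,0,0.1],[0.2,0,0,0,0,0,0.1]]]' >/dev/null; python3 tq.py; done
```

```text
ang -1.638 tq [0.05 0.76 0.02] f [  4.7   1.4 -14.8] j6 1.068 q6 -1.813 t 18.2667 op 0.402
ang -1.738 tq [0.08 0.83 0.04] f [  5.    2.4 -14.2] j6 1.067 q6 -1.713 t 18.4333 op 0.404
ang -1.838 tq [0.12 0.85 0.01] f [  5.5   1.9 -14.4] j6 1.067 q6 -1.613 t 18.6 op 0.409
ang -1.938 tq [0.19 0.83 0.06] f [  5.7   2.1 -13.2] j6 1.067 q6 -1.513 t 18.7667 op 0.406
ang -2.038 tq [0.26 0.81 0.06] f [  5.7   1.2 -14.1] j6 1.067 q6 -1.413 t 18.9333 op 0.405
ang -2.138 tq [0.22 0.8  0.02] f [  6.3   1.2 -13.7] j6 1.066 q6 -1.313 t 19.1 op 0.406
```

```bash
M="python3 -m pendant"
for i in 1 2 3 4 5; do $M '[[[0.2,0,0,0,0,0,0.1],[0.2,0,0,0,0,0,0.1]]]' >/dev/null; python3 tq.py; done
```

```text
ang -2.238 tq [0.34 0.8  0.06] f [  5.9  -0.4 -13.2] j6 1.066 q6 -1.213 t 19.2667 op 0.404
ang -2.338 tq [0.4  0.71 0.06] f [  6.    0.1 -13.3] j6 1.066 q6 -1.113 t 19.4333 op 0.398
ang -2.438 tq [0.45 0.76 0.11] f [  5.9  -1.1 -13.3] j6 1.066 q6 -1.013 t 19.6 op 0.405
ang -2.538 tq [ 0.44  0.72 -0.08] f [  5.6  -0.  -11.8] j6 1.238 q6 -0.914 t 19.7667 op 0.404
ang -2.637 tq [ 0.49  0.67 -0.3 ] f [  6.7  -1.1 -11.7] j6 1.411 q6 -0.814 t 19.9333 op 0.403
```

```bash
M="python3 -m pendant"
for i in 1 2 3; do $M '[[[0.2,0,0,0,0,0,0.1],[0.2,0,0,0,0,0,0.1]]]' >/dev/null; python3 tq.py; done
```

```text
ang -2.737 tq [ 0.5   0.59 -0.31] f [  6.5  -2.1 -11.6] j6 1.405 q6 -0.714 t 20.1 op 0.402
ang -2.837 tq [ 0.51  0.64 -0.28] f [  6.1  -2.  -10.8] j6 1.404 q6 -0.614 t 20.2667 op 0.407
ang -2.937 tq [ 0.58  0.58 -0.32] f [  5.4  -2.6 -10.7] j6 1.404 q6 -0.514 t 20.4333 op 0.397
```

```bash
M="python3 -m pendant"
$M '[[[0.2,0,0,0,0,0,0.1],[0.2,0,0,0,0,0,0.1],[0.2,0,0,0,0,0,0.2],[0.2,0,0,0,0,0,0.2]]]' >/dev/null; python3 tq.py
$M '[[[0.2,0,0,0,0,0,0.1],[0.2,0,0,0,0,0,0.2],[0.2,0,0,0,0,0,0.26],[0.2,0,0,0,0,0,0.26]]]' >/dev/null; python3 tq.py
python3 - <<'E'
from h import *
o,im=shot('side','side9'); a=cv2.imread('pics/side6.png')
print([(np.round(np.array(b["point"])*[560,420],1).tolist(),round(b["confidence"],2)) for b in ctrl.boxes_of('side','phone')])
E
```

```text
ang -3.137 tq [ 0.67  0.48 -0.26] f [  5.   -3.1 -10. ] j6 1.404 q6 -0.314 t 20.7667 op 0.399
ang 2.888 tq [ 0.71  0.32 -0.3 ] f [ 4.  -3.2 -9.8] j6 1.162 q6 -0.055 t 21.1 op 0.4
[([336.7, 280.2], 0.95), ([152.8, 212.1], 0.79), ([176.4, 169.0], 0.7)]
```

```bash
M="python3 -m pendant"
$M '[[[0.6,0,0,0,0,0,0],[0.85,0,0,0,0,0,0],[0.9,0,0,0,0,0,0],[0.9,0,0,0,0,0,0],[0.9,0,0,0,0,0,0]]]'
$M '[[[0.9,0,0,-8,0,0,0],[0.9,0,0,-25,0,0,0],[0.9,0,0,-45,0,0,0],[0.9,0,0,-60,0,0,0],[0.9,0,0,-75,0,0,0]]]'
$M '[[[0.9,0,0,-10,0,0,0],[0.9,0,0,-25,0,0,0],[0.9,0,0,-25,0,0,0],[0.9,0,0,-25,0,0,0]]]'
python3 - <<'E'
from h import *
import math
o,im=shot('wrist','w9')
print(o['q'].round(3),o['eef_pos'],[(np.round(np.array(b["point"])*[560,420],1).tolist(),round(b["confidence"],2)) for b in ctrl.boxes_of('wrist','phone')])
E
```

```text
time_s: 21.62
eef_pos: [0.3691, -0.2211, 0.2073]
eef_rot: [-0.072, 0.954, -0.01, 0.292]
wrist_force: [0.9, -0.2, -0.7]
opening: 0.902
grasp_force: 0.0
time_s: 22.03
eef_pos: [0.3266, -0.2311, 0.2698]
eef_rot: [-0.072, 0.954, -0.01, 0.292]
wrist_force: [0.1, 0.4, -1.2]
opening: 0.898
grasp_force: 0.0
time_s: 22.37
eef_pos: [0.3132, -0.2347, 0.29]
eef_rot: [-0.071, 0.954, -0.01, 0.292]
wrist_force: [0.0, 0.9, 0.1]
opening: 0.897
grasp_force: 0.0
[-1.18  -0.175  2.281  0.71   1.049  0.043] [ 0.31324178 -0.23473792  0.29000877] [([27.8, 233.0], 0.63), ([249.3, 85.0], 0.56)]
```

```bash
python3 - <<'E'
from h import *
G=np.array([.4565,-.2003,.0795]); e1=Rh@[0,1,0]; e2=np.cross(AX,e1)
o9=ctrl.get_obs()
o8={'eef_pos':np.array([.3401,-.2278,.246]),'eef_rot':[.278,.143,.943,.113]}
g=np.linspace(-.02,.02,81); A,B=np.meshgrid(g,g)
for f,o in(('w8',o8),('w9',o9)):
    im=cv2.imread(f'pics/{f}.png')
    p=w2p('wrist',(G+.012*AX+A[...,None]*e1+B[...,None]*e2).reshape(-1,3),o).reshape(81,81,2).astype(np.float32)
    w=cv2.remap(im,p[...,0],p[...,1],1).min(2).astype(float)
    rr=np.hypot(A,B); print(f,[int(np.percentile(w[rr<.017],q)) for q in(10,50,80,90,97)])
    # grey cap centre, then pointer pixels
    cap=(w>80)&(rr<.018); th=w>0.5*(np.percentile(w[rr<.017],80)+w[rr<.018].max()); th&=rr<.019
    black=(w<60)&(rr<.02)
    a,b=A[th].mean(),B[th].mean(); C=np.c_[A[th],B[th]]-[a,b]; v=np.linalg.svd(C,full_matrices=False)[2][0]
    if v@[a,b]<0:v=-v
    print('pointer n',th.sum(),'mean mm',1e3*a,1e3*b,'dir',np.arctan2(v[1],v[0]),'angle',np.arctan2(b,a))
im=cv2.imread('pics/w9.png')
n='wrist'
# profile along holder axis at y=+-0 over the phone ends : predicted edges with bed at origin estimate
bed=np.array([.5915,-.167,0]);
for y in(-.02,.02):
    xs=np.arange(-.075,.07,.002); P=np.array([bed+Rh@[x,y,.032] for x in xs]); p=w2p(n,P,o9).astype(np.float32)
    print(y,[(int(round(x*1e3)),*map(int,im[int(v),int(u)])) for x,(u,v) in zip(xs,p) if 0<=u<560 and 0<=v<420 and abs(abs(x)-.06)<.012])
E
```

```text
w8 [42, 51, 151, 153, 252]
pointer n 295 mean mm -6.110169491525424 -8.859322033898305 dir -2.0533656831958726 angle -2.174568013254475
w9 [74, 92, 213, 224, 255]
pointer n 411 mean mm 1.7396593673965937 10.30170316301703 dir 1.6229510569467485 angle 1.4035036195861792
-0.02 [(-71, 188, 173, 170), (-69, 187, 172, 170), (-67, 186, 169, 168), (-65, 186, 172, 170), (-63, 187, 175, 172), (-61, 181, 166, 163), (-59, 125, 113, 109), (-57, 117, 108, 103), (-55, 148, 136, 136), (-53, 155, 142, 143), (-51, 166, 153, 152), (-49, 157, 145, 143), (49, 113, 115, 98), (51, 103, 95, 89), (53, 107, 101, 92), (55, 100, 93, 86), (57, 119, 111, 106), (59, 129, 120, 116), (61, 168, 156, 151), (63, 170, 158, 155), (65, 175, 160, 157), (67, 172, 157, 155), (69, 169, 157, 152)]
0.02 [(-71, 171, 156, 155), (-69, 169, 156, 156), (-67, 171, 154, 156), (-65, 171, 157, 159), (-63, 172, 157, 162), (-61, 171, 156, 160), (-59, 91, 80, 87), (-57, 92, 83, 90), (-55, 158, 146, 148), (-53, 176, 162, 166), (-51, 178, 160, 171), (-49, 172, 175, 220), (49, 86, 146, 60), (51, 139, 154, 119), (53, 87, 81, 75), (55, 84, 74, 72), (57, 100, 92, 91), (59, 142, 132, 131), (61, 155, 144, 141), (63, 164, 152, 150), (65, 166, 152, 150), (67, 168, 153, 152), (69, 163, 150, 147)]
```

The jaw edges now lie at about ±60 mm around the bed centre, so the phone is clamped and centred. The pointer turned about 2.6–2.7 rad in all, roughly 0.75 rad past the bite. The hand is clear of everything.

```bash
python3 -c "
from bench import ctrl
print(ctrl.hand_in())"
```

```text
the job is handed in; nothing more can be done
None
```

I laid the phone on the bed between the jaws and clamped it, tightened the knob about 0.75 rad past the bite by my measurement (target 0.785), and handed the job in at about 22 s; no verdict came back.

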